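# Stow the igniter in the push-latch safety case

## Robot

A 6-joint arm with a two-finger parallel gripper is mounted at the origin on the work surface. World frame = base frame: x ahead of the robot, y to its left, z up, the work surface at z = 0. Lengths are in mm, angles in rad, forces in N, time in s.
With the tool pointing down it reaches from about 300 to 775 mm from the base axis. Payload 14.6 kg.
Tool frame: the origin (TCP) lies midway between the tips of the shut fingers; the grasp point (between the pads) lies 19 mm behind it; z points along the fingers, y is the line along which they close (so a half turn about z gives the same grasp; the last joint's range is limited). The gripper opens to 94 mm and grips with 3 to 60 N. Pads are 16 mm wide; open, the fingers measure 119 mm over their backs; the gripper's body (75 mm by 177 mm) begins 78 mm behind the grasp point.
Start: joints at [-1.386, 0.3, 1.521, -0, 1.321, -0.067], TCP at [137.025, -532.648, 205.446] pointing down, gripper open.
Joint ranges: [-3.03, 3.03], [-0.79, 2.21], [0.23, 2.52], [-1.04, 4.18], [0, 3.07], [-2.55, 2.55]. Speed limits (rad/s): [2.22, 2.22, 2.57, 3.14, 3.14, 3.14].

## Interface

Orientations are given as [roll, pitch, yaw] about the fixed x, y, z axes, in that order (R = Rz(yaw) Ry(pitch) Rx(roll)).
In Python, from cell import manip, camera gives the robot as it stands.
- The arm moves only by the tool move_arm, never from a script. Its arguments are lists of equal length, an entry for each row: "dp": the shift along the world's x, y, z in mm, a list of three; "rotation": the turn, a rotation vector about the world's x, y, z in rad, a list of three; "hand": the opening, from 0 (shut) to 1 (fully open). A call has 1 to 10 rows; each row shifts and turns the commanded pose from where the row before left it; what a row does not reach is not made up. A row lasts 1/8 s, in which the tool goes at most 62.5 mm and 10.7 degrees, less where a joint would pass 70% of its speed; a pose out of reach is approached as far as the arm can. A call with a gripper value outside its range is refused whole. The fingers move at their own pace and stop on an object; "newtons" is the grip in N (left out, the last holds). Time passes only in rows, so rows that do not move let the fingers close. It gives the time, the measured TCP pose, the force, the opening and the grip force at its end, in the units of the state.
- manip.read_state(): the state, without advancing time (a new reading comes with each control period).
- camera(name): name is "scene" or "top" or "wrist"; returns a dict with "image" (480x640x3 uint8, red, green, blue), "fx", "fy", "cx", "cy" (pixels), "k1" (the pictures are not rectified: a ray, as slopes to the right and down, at radius r is drawn at 1 + k1 r^2 times it, then the intrinsics apply), "R" (3x3) and "t" (3): a world point X has camera coordinates R X + t; the wrist camera has in their place "mount" (4x4, takes a point from camera to tool coordinates, whose origin is the TCP and whose axes are the flange's). Camera axes: x right, y down, z forward; pixel columns grow to the right and rows downward; lengths in mm; the calibration is good to about 2 mm. A picture is of the moment at which its call begins: read the wrist's pose just before it. There is no depth.
- manip.sign_off(): hands the job in; it is judged then, once.
The state is a dict: "clock": time; "joints": joint angles; "qd": joint speeds; "effort": joint torques, N m; "eef_pos": TCP position; "eef_rot": TCP orientation; "wrist_force": force on the tool from outside, world axes, zero at the start; "moment": the same for the moment, N m; "finger_gap": finger opening in mm; "finger_force": force on a finger pad.
Only numpy, scipy, OpenCV 4.12 (cv2) and the standard library are available. Lean on these libraries where they do the work, as an engineer would, in place of code of your own. Each camera call takes 0.05 s, during which the arm holds its last target. There are 200 camera calls.

## Task

Put the spark igniter away in the grey safety case: press the shut lid down near its front edge so that its push latch lets go and the lid springs wide open, lay the igniter inside and let go of it, then push the lid shut and press it home until the latch holds it down by itself. Never push on the case or its lid harder than 20 N, and leave the bottles and the jar where they stand.

Things in the scene. Friction and masses are not known exactly. Their poses are not given: they have to be found in the camera images.
- case: open-topped grey steel case bolted to the bench, 130 mm (its x) by 220 (its y) by 70 high, walls and floor 4 thick. Origin: centre of its underside, on the bench; x points from its front (robot side) to the hinge side, z up. Lid hinge: x = +65, z = 80 mm, along y. The black catch of the latch fills the inner front right corner (x -60 to -42, y -101 to -66, about up to the rim)
- lid (a joint): lid angle, rad, growing as its front edge rises. Flat grey plate, 130 mm from hinge to front edge, 220 wide, 6 thick; at 0 its underside is level with the hinge axis. A spring drives it open to 1.5 (nearly upright) in about 2 s; unlatched, 5 to 6 N at the front edge hold it shut, 2 N near open. Latched it rests at 0 to 0.04; that and the stop below it differ each time
- press_pad (a point): bright steel disc, 26 mm across, on the lid over the latch: 116 mm from the hinge, 85 mm to -y; point on the lid's upper face, z normal to it. Pressing anywhere along the front edge works too. To release: press the latched lid 5 to 9 mm further down (6 to 8 N) to a firm stop, let go; too short a press changes nothing. At the stop force climbs steeply: press at 10 mm/s, stop at 12 to 14 N
- lid_edge (a point): point on the lid's upper face, mid-width, 120 mm from the hinge (10 mm from the front edge), moving with the lid; z normal to it. To relatch: push the open lid all the way down, past a stiff spot at 0.03 to 0.1 rad (8 to 9 N), to the firm stop (about -0.02 to -0.07 rad), let go: it rises a few mm and stays. One press too many releases it again
- igniter_mid (a point): centre of the igniter's handle, half-way up: a black box 60 mm long (its x), 22 wide (its y), 24 high, with a 12 mm thick steel nozzle sticking out 20 mm at +x; about 90 g, lying flat. To stay clear of the upright lid with a wide gripper, grip it across its width and lower it with its length along the case's x
- igniter: the same igniter; origin under the middle of its whole length, 10 mm in +x from the centre of the handle, on its underside
- dropper: small amber dropper bottle, 40 mm across, 85 mm high, a bystander; origin under its centre
- flask: amber bottle, 52 mm across, 110 mm high, a bystander; origin under its centre
- jar: white jar with a red cap, 60 mm across, 60 mm high, a bystander; origin under its centre
Mind the look-alikes: they are no part of the job. There is more than one size of the igniter; the job needs the smallest.

How it is judged:
By the outcome, as a careful person would: the job done as asked, in the order asked, and still so for the second after the job is handed in, with the robot touching nothing.
It also fails if it takes over 72 s, if anything falls off the work surface, if the arm or the gripper's body presses on something with over 40 N, if the wrist force passes 120 N, or if a joint passes its speed limit or range.

## Working session

There is one attempt and no reset: what is moved stays moved. The work goes in short steps, Python scripts to look and compute and a tool call to move; the robot and the scene stay as the last step left them, time stands still between calls to the robot, and variables do not carry over. Pictures are saved under pics/ and viewed, at most 10 in all, crops included, and the job is handed in when it is done.

Besides the shell and the picture viewer there is one more tool, called as a command line: name --argument value ..., lists and objects as JSON in quotes. move_arm: Moves the arm, as the interface text tells. Its arguments: {"type":"object","properties":{"dp":{"type":"array","items":{"type":"array","items":{"type":"number"}}},"rotation":{"type":"array","items":{"type":"array","items":{"type":"number"}}},"hand":{"type":"array","items":{"type":"number"}},"newtons":{"type":"number"}},"required":["dp","rotation","hand"]}

```bash
ls; mkdir -p pics; cat > h.py <<'E'
import numpy as np, cv2
from cell import manip, camera
from scipy.spatial.transform import Rotation as Rn
def ray(c,u,v):
    K=np.array([[c["fx"],0,c["cx"]],[0,c["fy"],c["cy"]],[0,0,1.]])
    p=cv2.undistortPoints(np.array([[[u,v]]],float),K,np.array([c["k1"],0,0,0.]))[0,0]
    d=np.array([p[0],p[1],1.])
    R=np.array(c["R"]);t=np.array(c["t"])
    return -R.T@t, R.T@d
def hit(c,u,v,z):
    o,d=ray(c,u,v); return o+d*(z-o[2])/d[2]
def proj(c,X):
    p=np.array(c["R"])@np.array(X,float)+np.array(c["t"]); a=p[:2]/p[2]; a=a*(1+c["k1"]*(a@a))
    return c["fx"]*a[0]+c["cx"],c["fy"]*a[1]+c["cy"]
def wrist():
    s=manip.read_state(); c=dict(camera("wrist"))
    T=np.eye(4); T[:3,:3]=Rn.from_euler("xyz",s["eef_rot"]).as_matrix(); T[:3,3]=s["eef_pos"]
    W=np.linalg.inv(T@np.array(c["mount"])); c["R"]=W[:3,:3]; c["t"]=W[:3,3]; return c
def save(n,im): cv2.imwrite("pics/"+n+".png",cv2.cvtColor(im,cv2.COLOR_RGB2BGR))
E
python3 - <<'E'
from h import *
import pickle
print(manip.read_state())
D={}
for n in("scene","top"):
    c=dict(camera(n)); D[n]=c; save(n,c["image"])
    print(n,{k:np.round(v,3).tolist() for k,v in c.items() if k!="image"})
pickle.dump(D,open("D.pkl","wb"))
E
```

```text
pics
{'clock': 0.0, 'joints': array([-1.38558956e+00,  3.00449953e-01,  1.52161416e+00, -8.55110372e-06,
        1.32070574e+00, -6.65762328e-02]), 'qd': array([ 2.32396495e-04, -7.22681854e-05,  7.27671324e-04, -5.10510889e-04,
        1.41776879e-03,  3.96276120e-04]), 'effort': array([ 2.23850970e-03, -5.31804907e+01, -3.52735376e+01,  7.09088054e-02,
        2.43287114e-02, -1.07484975e-04]), 'eef_pos': array([ 136.97837872, -532.38211826,  204.8839434 ]), 'eef_rot': array([-3.14041752e+00, -7.00510363e-05,  2.51785079e-01]), 'wrist_force': array([-0.33630741,  0.45951679,  1.0512046 ]), 'moment': array([-0.01510104,  0.02076155, -0.07522232]), 'finger_force': 0.0, 'finger_gap': 94.04445099560542}
scene {'fx': 590.54, 'fy': 590.54, 'cx': 318.417, 'cy': 234.677, 'k1': 0.053, 'R': [[-0.563, 0.827, -0.006], [0.634, 0.427, -0.645], [-0.531, -0.366, -0.764]], 't': [342.868, -278.613, 1528.335]}
top {'fx': 436.437, 'fy': 436.437, 'cx': 325.605, 'cy': 239.586, 'k1': -0.022, 'R': [[0.025, -1.0, -0.014], [-0.99, -0.022, -0.136], [0.136, 0.017, -0.991]], 't': [-37.557, 554.213, 892.79]}
```

View pics/top.png

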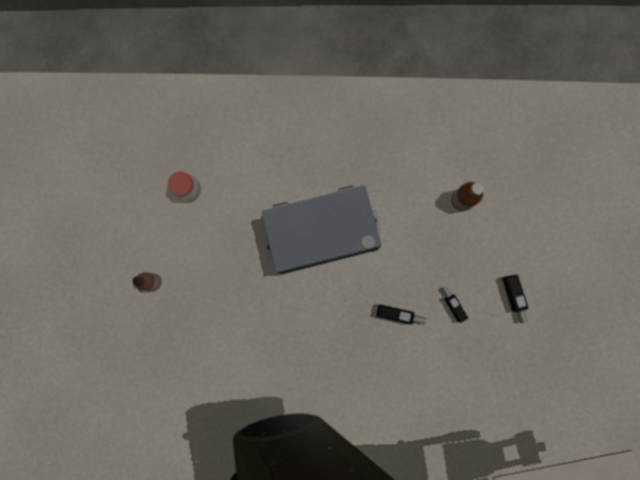

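View pics/scene.png

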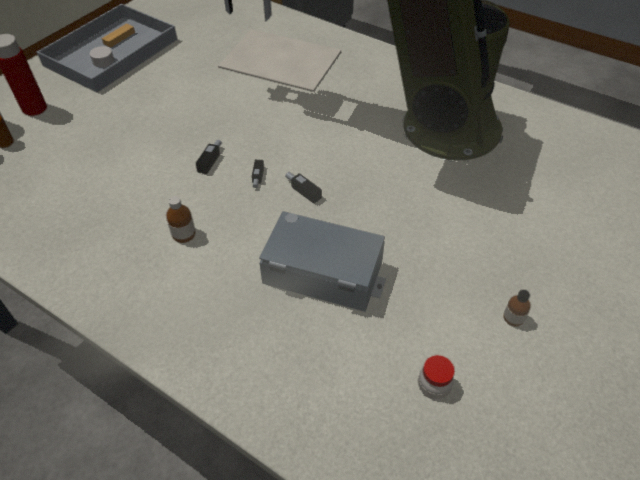

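The top view shows the lid's corners near (263,210), (365,187), (380,248) and (280,271), with the pad at (368,242). There are three igniters, near (396,314), (455,305) and (515,292). The middle one looks smallest. I'll measure from an enlarged crop.

```bash
python3 - <<'E'
from h import *
import pickle
D=pickle.load(open("D.pkl","rb"));c=D["top"]
im=c["image"][180:330,250:540]
im=cv2.convertScaleAbs(cv2.resize(im[:, :],None,fx=2.75,fy=2.75,interpolation=cv2.INTER_CUBIC),alpha=1.6)
save("crop",im)
for n,(u,v) in dict(bl=(263,210),br=(365,187),fr=(380,248),fl=(280,271),pad=(368,242)).items(): print(n,hit(c,u,v,86).round(1))
for n,(u,v) in dict(dropper=(145,281),jar=(180,184),flask=(470,194)).items(): print(n,hit(c,u,v,50).round(0))
E
```

```text
bl [606.4 104.2  86. ]
br [ 659.1 -103.4   86. ]
fr [ 533.7 -135.1   86. ]
fl [482.7  64.5  86. ]
pad [ 545.3 -110.9   86. ]
dropper [457. 352.  50.]
jar [667. 292.  50.]
flask [ 658. -330.   50.]
```

View pics/crop.png

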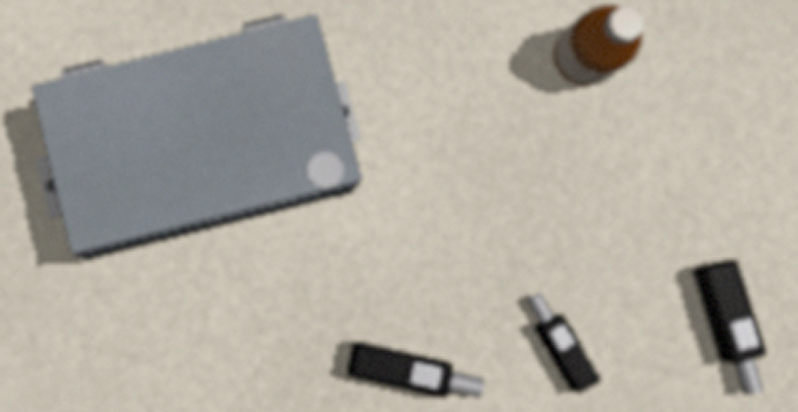

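In the crop, the lid's upper corners are at (35,88), (317,18), (357,181) and (78,250), with the pad at (325,170). The small igniter's handle runs from about (552,326) to (584,382), and its nozzle tip is at (533,299).

```bash
python3 - <<'E'
from h import *
import pickle
from scipy.optimize import least_squares
D=pickle.load(open("D.pkl","rb"));c=D["top"]
q=lambda x,y,z: hit(c,250+(x+.5)/2.75-.5,180+(y+.5)/2.75-.5,z)
P={k:q(*v,87) for k,v in dict(bl=(35,88),br=(317,18),fr=(357,181),fl=(78,250),pad=(325,170)).items()}
L=dict(bl=(65,110),br=(65,-110),fr=(-65,-110),fl=(-65,110),pad=(-51,-85))
def f(p):
    C,S=np.cos(p[2]),np.sin(p[2]); M=np.array([[C,-S],[S,C]])
    return np.concatenate([M@np.array(L[k])+p[:2]-P[k][:2] for k in P])
r=least_squares(f,[570,-17,.25]); print("case",r.x, np.round(r.fun,1))
a=q(552,326,20);b=q(584,382,20);t=q(533,299,12)
print("ign",a,b,t,np.linalg.norm(a-b),"yaw",np.arctan2(*(a-b)[1::-1]),np.arctan2(*(t-b)[1::-1]), (a+b)/2)
# other igniters lengths
for x in [((352,360),(447,377),(483,385)),((716,268),(747,352),(752,388))]:
    A=[q(*y,20) for y in x]; print(np.linalg.norm(A[0]-A[1]),np.linalg.norm(A[0]-A[2]),A[0].round(),A[2].round())
E
```

```text
case [ 5.71561346e+02 -1.57434987e+01  2.70794019e-01] [ 2.   2.5  3.2 -1.1 -0.3 -5.2 -3.9  4.5 -1.1 -0.8]
ign [ 437.37239195 -293.01171446   20.        ] [ 395.14083466 -317.11106757   20.        ] [ 458.09749267 -280.55884588   12.        ] 48.62389589517885 yaw 0.5185574748317802 0.5260277264300243 [ 416.2566133  -305.06139101   20.        ]
74.09615701949049 102.28243579657321 [ 408. -138.   20.] [ 391. -239.   20.]
67.96938812722482 95.00429767432533 [ 485. -421.   20.] [ 393. -446.   20.]
```

move_arm --dp '[[35,28,5],[35,28,5],[35,28,5],[35,28,5],[35,28,5],[35,28,5],[35,28,0],[15,10,0],[0,0,0]]' --rotation '[[0,0,0],[0,0,0],[0,0,0],[0,0,0],[0,0,0],[0,0,0],[0,0,0],[0,0,0],[0,0,0]]' --hand '[1,1,1,1,1,1,1,1,1]'

```text
clock: 1.23
eef_pos: [397.2, -326.5, 235.1]
eef_rot: [-3.141, 0.0, 0.253]
wrist_force: [-0.5, -0.7, -0.6]
finger_gap: 93.9
finger_force: 0.0
```

```bash
python3 - <<'E'
from h import *
import pickle
c=wrist(); pickle.dump(c,open("w1.pkl","wb")); save("w1",cv2.convertScaleAbs(c["image"],alpha=1.5))
print(np.round(c["mount"],2).tolist(), proj(c,(416,-305,12)), proj(c,(545,-111,86)))
E
```

```text
[[0.0, -0.96, -0.28, 81.78], [1.0, 0.0, -0.0, -0.56], [0.0, -0.28, 0.96, -179.01], [0.0, 0.0, 0.0, 1.0]] (np.float64(307.3273165887131), np.float64(180.45052485040142)) (np.float64(106.44570207832675), np.float64(-21.28201948914935))
```

View pics/w1.png

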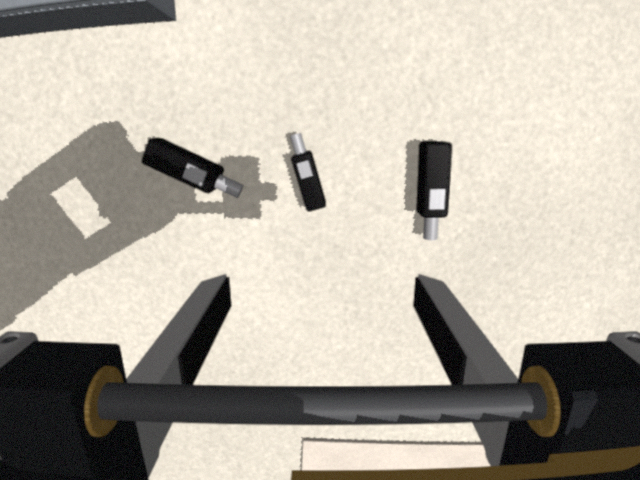

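The wrist view shows the smallest igniter in the middle. Its handle corners are about (292,155), (312,152), (325,206) and (307,210), and the nozzle tip is at (295,135).

```bash
python3 - <<'E'
from h import *
import pickle
c=pickle.load(open("w1.pkl","rb"))
A=[hit(c,u,v,z) for u,v,z in((292,155,24),(312,152,24),(325,205,20),(307,209,20),(295,134,14))]
for a in A: print(a.round(1))
f=(A[0]+A[1])/2; b=(A[2]+A[3])/2; print("mid",(f+b)/2,"len",np.linalg.norm(f-b),"w",np.linalg.norm(A[0]-A[1]),"yaw",np.arctan2(*(f-b)[1::-1]),np.arctan2(*(A[4]-b)[1::-1]))
E
```

```text
[ 438.8 -283.9   24. ]
[ 446.7 -302.6   24. ]
[ 396.8 -329.2   20. ]
[ 387.9 -311.9   20. ]
[ 459.1 -281.4   14. ]
mid [ 417.57278665 -306.91235662   22.        ] len 57.41992312406751 w 20.284717508206423 yaw 0.49614309237510273 0.5302586491596609
```

move_arm --dp '[[35,50,-10],[35,50,-10],[35,50,-15],[35,50,-20],[8,15,-20],[0,0,-20],[0,0,-20],[0,0,0]]' --rotation '[[0,0,0.018],[0,0,0],[0,0,0],[0,0,0],[0,0,0],[0,0,0],[0,0,0],[0,0,0]]' --hand '[0,0,0,0,0,0,0,0]'

```text
clock: 2.28
eef_pos: [542.8, -114.4, 119.9]
eef_rot: [-3.14, 0.002, 0.268]
wrist_force: [-0.2, -0.8, -0.4]
finger_gap: 17.4
finger_force: 0.0
```

move_arm --dp '[[1,2,-10],[0,0,-10],[0,0,-2],[0,0,-1.2],[0,0,-1.2],[0,0,-1.2],[0,0,-1.2],[0,0,-1.2]]' --rotation '[[0,0,0],[0,0,0],[0,0,0],[0,0,0],[0,0,0],[0,0,0],[0,0,0],[0,0,0]]' --hand '[0,0,0,0,0,0,0,0]'

```text
clock: 3.28
eef_pos: [544.9, -111.3, 93.0]
eef_rot: [3.142, -0.0, 0.27]
wrist_force: [0.5, -0.6, 0.6]
finger_gap: 0.6
finger_force: 0.0
```

move_arm --dp '[[0,0,-1.2],[0,0,-1.2],[0,0,-1.2],[0,0,-1.2]]' --rotation '[[0,0,0],[0,0,0],[0,0,0],[0,0,0]]' --hand '[0,0,0,0]'

```text
clock: 3.78
eef_pos: [544.9, -111.3, 88.2]
eef_rot: [-3.142, -0.0, 0.27]
wrist_force: [0.0, 0.3, -0.1]
finger_gap: 0.4
finger_force: 0.0
```

move_arm --dp '[[0,0,-1.2],[0,0,-1.2],[0,0,-1.2]]' --rotation '[[0,0,0],[0,0,0],[0,0,0]]' --hand '[0,0,0]'

```text
clock: 4.15
eef_pos: [544.9, -111.3, 85.0]
eef_rot: [3.141, 0.0, 0.27]
wrist_force: [-3.6, 1.2, 6.0]
finger_gap: 0.6
finger_force: 3.0
```

move_arm --dp '[[0,0,-1.2],[0,0,-1.2],[0,0,-1.2]]' --rotation '[[0,0,0],[0,0,0],[0,0,0]]' --hand '[0,0,0]'

```text
clock: 4.53
eef_pos: [544.8, -111.3, 81.4]
eef_rot: [3.141, 0.0, 0.27]
wrist_force: [-4.4, -0.2, 5.3]
finger_gap: 0.7
finger_force: 2.9
```

move_arm --dp '[[0,0,-1.0]]' --rotation '[[0,0,0]]' --hand '[0]'

```text
clock: 4.65
eef_pos: [544.8, -111.3, 80.4]
eef_rot: [3.142, 0.0, 0.27]
wrist_force: [-4.1, 1.0, 5.8]
finger_gap: 0.5
finger_force: 3.0
```

move_arm --dp '[[0,0,-0.8]]' --rotation '[[0,0,0]]' --hand '[0]'

```text
clock: 4.78
eef_pos: [544.8, -111.4, 79.6]
eef_rot: [3.141, 0.0, 0.27]
wrist_force: [-3.4, 0.4, 7.9]
finger_gap: 0.6
finger_force: 3.7
```

move_arm --dp '[[0,0,-0.7]]' --rotation '[[0,0,0]]' --hand '[0]'

```text
clock: 4.9
eef_pos: [544.9, -111.3, 79.3]
eef_rot: [3.141, -0.0, 0.27]
wrist_force: [-6.0, 0.9, 12.8]
finger_gap: 0.5
finger_force: 6.6
```

move_arm --dp '[[0,0,10],[-15,-15,40],[-30,-40,25],[-30,-45,0],[-27,-45,0],[-25,-45,0],[0,-5,0],[0,0,0]]' --rotation '[[0,0,0],[0,0,0],[0,0,0.06],[0,0,0.06],[0,0,0.06],[0,0,0.06],[0,0,0],[0,0,0]]' --hand '[0,0,0,0.55,0.55,0.55,0.55,0.55]' --newtons 20

```text
clock: 5.9
eef_pos: [418.0, -306.1, 153.6]
eef_rot: [-3.141, -0.0, 0.509]
wrist_force: [0.5, -0.7, -0.2]
finger_gap: 47.1
finger_force: 0.0
```

```bash
python3 - <<'E'
from h import *
import pickle
c=dict(camera("scene")); s=c["image"][120:330,180:420]
save("s2",cv2.resize(s,None,fx=2.5,fy=2.5)); pickle.dump(c,open("s2.pkl","wb"))
s=manip.read_state(); print(s["eef_pos"],s["finger_gap"],s["eef_rot"])
E
```

```text
[ 418.29562421 -305.6411534   153.59422429] 49.98969078076917 [-3.14141588e+00 -1.28406820e-04  5.09767369e-01]
```

View pics/s2.png

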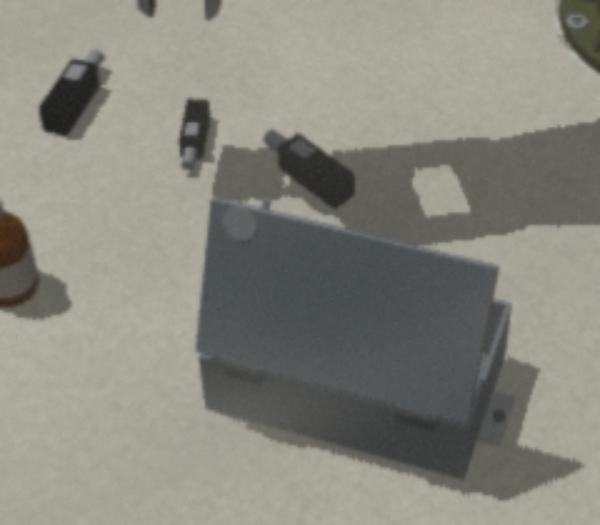

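The lid is swinging open, and the pad is still visible on it. Next I go down to the igniter.

move_arm --dp '[[-1,-1,-40],[0,0,-40],[0,0,-35],[0,0,-20],[0,0,-10],[0,0,-4],[0,0,0]]' --rotation '[[0,0,0],[0,0,0],[0,0,0],[0,0,0],[0,0,0],[0,0,0],[0,0,0]]' --hand '[0.55,0.55,0.55,0.55,0.55,0.55,0.55]'

```text
clock: 6.82
eef_pos: [417.3, -307.2, 5.1]
eef_rot: [3.141, -0.0, 0.51]
wrist_force: [-0.3, -0.3, 1.3]
finger_gap: 52.3
finger_force: 0.0
```

move_arm --dp '[[0,0,0],[0,0,0],[0,0,0],[0,0,0],[0,0,0],[0,0,0]]' --rotation '[[0,0,0],[0,0,0],[0,0,0],[0,0,0],[0,0,0],[0,0,0]]' --hand '[0,0,0,0,0,0]' --newtons 20

```text
clock: 7.58
eef_pos: [417.0, -307.4, 4.8]
eef_rot: [3.141, -0.0, 0.51]
wrist_force: [-0.7, 0.6, 4.1]
finger_gap: 21.7
finger_force: 19.9
```

move_arm --dp '[[0,0,20],[0,0,50],[0,0,55],[0,0,30],[0,0,0]]' --rotation '[[0,0,0],[0,0,0],[0,0,-0.08],[0,0,-0.08],[0,0,-0.08]]' --hand '[0,0,0,0,0]'

```text
clock: 8.2
eef_pos: [417.6, -307.8, 161.9]
eef_rot: [3.138, -0.002, 0.267]
wrist_force: [-0.4, -0.3, -0.7]
finger_gap: 21.8
finger_force: 19.9
```

```bash
python3 - <<'E'
from h import *
import pickle
c=dict(camera("top")); s=c["image"][150:350,240:500]
save("t3",cv2.convertScaleAbs(cv2.resize(s,None,fx=3,fy=3,interpolation=cv2.INTER_CUBIC),alpha=1.6)); pickle.dump(c,open("t3.pkl","wb"))
E
```

```text
(no output)
```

View pics/t3.png

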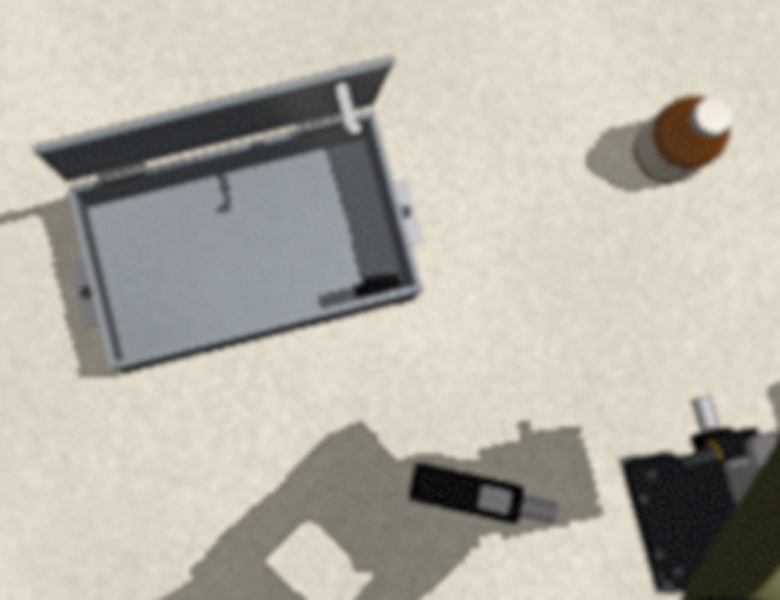

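The lid is wide open and the igniter is held by the gripper. In this crop the rim's outer corners are near (70,190), (376,117), (420,293) and (113,369). I'll refit the case pose.

```bash
python3 - <<'E'
from h import *
import pickle
from scipy.optimize import least_squares
c=pickle.load(open("t3.pkl","rb"))
q=lambda x,y,z: hit(c,240+(x+.5)/3-.5,150+(y+.5)/3-.5,z)
P={k:q(*v,70) for k,v in dict(bl=(70,190),br=(376,117),fr=(420,293),fl=(113,369)).items()}
L=dict(bl=(65,110),br=(65,-110),fr=(-65,-110),fl=(-65,110))
def f(p):
    C,S=np.cos(p[2]),np.sin(p[2]); M=np.array([[C,-S],[S,C]])
    return np.concatenate([M@np.array(L[k])+p[:2]-P[k][:2] for k in P])
r=least_squares(f,[570,-17,.25]); p=r.x; print("case",p, np.round(r.fun,1))
C,S=np.cos(p[2]),np.sin(p[2]); W=lambda x,y:(np.array([[C,-S],[S,C]])@[x,y]+p[:2]).round(1)
print("place",W(-8,5),"hinge",W(65,0))
print("lid top edge y=110",q(37,150,210),W(56,110),"y=-110",q(392,58,210),W(56,-110))
E
```

```text
case [ 5.70068009e+02 -1.56201493e+01  2.63656199e-01] [ 0.8  1.   1.8 -0.2 -1.  -2.6 -1.5  1.9]
place [561.  -12.9] hinge [632.8   1.3]
lid top edge y=110 [599.30157754 103.97100056 210.        ] [595.5 105.2] y=-110 [ 659.30172382 -103.50622299  210.        ] [ 652.8 -107.2]
```

move_arm --dp '[[20,42,0],[20,42,0],[20,42,0],[20,42,0],[20,42,0],[20,42,0],[16,40,0],[0,0,-20],[0,0,-20],[0,0,0]]' --rotation '[[0,0,0],[0,0,0],[0,0,0],[0,0,0],[0,0,0],[0,0,0],[0,0,0],[0,0,0],[0,0,0],[0,0,0]]' --hand '[0,0,0,0,0,0,0,0,0,0]'

```text
clock: 9.5
eef_pos: [551.9, -15.1, 117.9]
eef_rot: [-3.14, 0.003, 0.271]
wrist_force: [0.7, 0.6, -1.2]
finger_gap: 21.9
finger_force: 19.9
```

```bash
python3 - <<'E'
from h import *
c=dict(camera("top")); s=c["image"][150:350,240:500]
a=cv2.resize(s,None,fx=1.5,fy=1.5)
c=dict(camera("scene")); s=c["image"][100:310,180:453]
b=cv2.resize(s,(390,300))
save("t4",cv2.convertScaleAbs(np.hstack([a,b]),alpha=1.4))
E
```

```text
(no output)
```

View pics/t4.png

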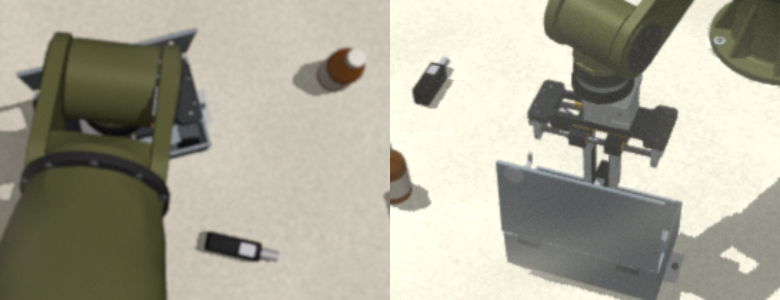

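The igniter hangs over the open case, and the gripper body is well in front of the upright lid. Lowering it now.

move_arm --dp '[[0,0,-20],[0,0,-20],[0,0,-20],[0,0,-15],[0,0,-10],[0,0,-8],[0,0,0]]' --rotation '[[0,0,0],[0,0,0],[0,0,0],[0,0,0],[0,0,0],[0,0,0],[0,0,0]]' --hand '[0,0,0,0,0,0,0]'

```text
clock: 10.48
eef_pos: [552.8, -15.3, 26.3]
eef_rot: [-3.141, 0.0, 0.27]
wrist_force: [-0.4, 0.3, -0.4]
finger_gap: 21.7
finger_force: 19.9
```

```bash
python3 -c "
from cell import manip
s=manip.read_state();print(s['eef_pos'],s['wrist_force'])"
```

```text
[552.81361337 -15.25300625  26.33560292] [-0.43869869  0.32976923 -0.41764922]
```

move_arm --dp '[[0,0,-6],[0,0,-5],[0,0,-2.5],[0,0,-1.2],[0,0,-1],[0,0,0]]' --rotation '[[0,0,0],[0,0,0],[0,0,0],[0,0,0],[0,0,0],[0,0,0]]' --hand '[0,0,0,0,0,0]'

```text
clock: 11.22
eef_pos: [552.9, -15.3, 10.9]
eef_rot: [3.142, -0.0, 0.27]
wrist_force: [0.5, -0.0, -1.8]
finger_gap: 22.2
finger_force: 19.9
```

move_arm --dp '[[0,0,-0.8],[0,0,-0.8],[0,0,0]]' --rotation '[[0,0,0],[0,0,0],[0,0,0]]' --hand '[0,0,0]'

```text
clock: 11.6
eef_pos: [552.9, -15.3, 9.2]
eef_rot: [-3.142, 0.0, 0.27]
wrist_force: [-0.0, 0.0, -1.3]
finger_gap: 21.9
finger_force: 19.9
```

Within about half a millimetre of the floor, so I let go and rise straight up.

move_arm --dp '[[0,0,-0.3],[0,0,0],[0,0,0],[0,0,0],[0,0,20],[0,0,40],[0,0,50],[0,0,55],[0,0,45],[0,0,30]]' --rotation '[[0,0,0],[0,0,0],[0,0,0],[0,0,0],[0,0,0],[0,0,0],[0,0,0],[0,0,0],[0,0,0],[0,0,0]]' --hand '[0.5,0.5,0.5,0.5,0.5,0.5,0,0,0,0]'

```text
clock: 12.85
eef_pos: [553.1, -15.3, 251.4]
eef_rot: [3.141, -0.002, 0.27]
wrist_force: [0.8, 0.2, -0.4]
finger_gap: 10.5
finger_force: 0.0
```

```bash
python3 - <<'E'
from h import *
c=wrist(); save("w5",cv2.convertScaleAbs(c["image"],alpha=1.5))
E
```

```text
(no output)
```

View pics/w5.png

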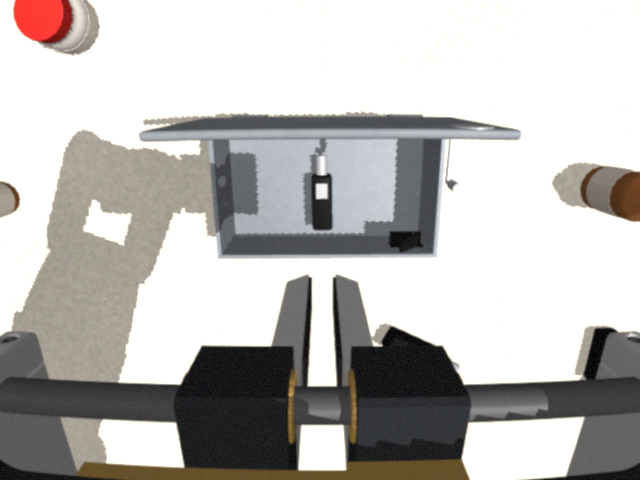

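The igniter lies inside, about at (321,200), in line with the case's x, and the lid is upright. Next I go over the lid and down behind it, and work out the closing arc.

move_arm --dp '[[18,4,4],[36,8,0],[36,8,0],[18,4,0],[0,0,0],[0,0,-20],[0,0,-30],[0,0,-3],[0,0,0]]' --rotation '[[0,0,0],[0,0,0],[0,0,0],[0,0,0],[0,0,0],[0,0,0],[0,0,0],[0,0,0],[0,0,0]]' --hand '[0,0,0,0,0,0,0,0,0]'

```text
clock: 14.02
eef_pos: [660.8, 8.6, 201.2]
eef_rot: [3.141, -0.001, 0.27]
wrist_force: [0.3, -0.3, -0.3]
finger_gap: 0.5
finger_force: 0.0
```

```bash
python3 - <<'E'
import numpy as np
u=np.array([.9654,.261]);h=np.array([632.8,1.3]);r=118
p=None
for th in np.r_[1.5:.15:-.1,.16]:
    s=-r*np.cos(th)+6*np.sin(th)+8; q=np.r_[h+s*u,80+r*np.sin(th)+6*np.cos(th)]
    print(round(th,2),q.round(1),None if p is None else (q-p).round(1)); p=q
E
```

```text
1.5 [638.2   2.8 198.1] None
1.4 [ 6.269e+02 -3.000e-01  1.973e+02] [-11.4  -3.1  -0.8]
1.3 [615.6  -3.3 195.3] [-11.2  -3.   -2. ]
1.2 [604.6  -6.3 192.2] [-11.   -3.   -3.2]
1.1 [594.   -9.2 187.9] [-10.6  -2.9  -4.3]
1.0 [583.8 -11.9 182.5] [-10.2  -2.7  -5.3]
0.9 [574.2 -14.5 176.2] [-9.6 -2.6 -6.4]
0.8 [565.3 -16.9 168.8] [-8.9 -2.4 -7.3]
0.7 [557.1 -19.2 160.6] [-8.2 -2.2 -8.2]
0.6 [549.8 -21.1 151.6] [-7.4 -2.  -9. ]
0.5 [543.3 -22.9 141.8] [-6.4 -1.7 -9.7]
0.4 [537.9 -24.4 131.5] [ -5.5  -1.5 -10.4]
0.3 [533.4 -25.6 120.6] [ -4.4  -1.2 -10.9]
0.2 [530.  -26.5 109.3] [ -3.4  -0.9 -11.3]
0.16 [529.  -26.8 104.7] [-1.  -0.3 -4.6]
```

move_arm --dp '[[-10,-2.6,-2],[-8,-2,-1],[-8,-2,-1],[-8,-2.4,0],[-11,-3,-2],[-11,-3,-3.2]]' --rotation '[[0,0,0],[0,0,0],[0,0,0],[0,0,0],[0,0,0],[0,0,0]]' --hand '[0,0,0,0,0,0]'

```text
clock: 14.78
eef_pos: [604.7, -6.4, 190.9]
eef_rot: [3.141, -0.001, 0.27]
wrist_force: [5.0, 1.1, -1.5]
finger_gap: 0.1
finger_force: 1.9
```

move_arm --dp '[[-10.6,-2.9,-4],[-10.2,-2.7,-5],[-9.6,-2.6,-6],[-8.9,-2.4,-7],[-8.2,-2.2,-8]]' --rotation '[[0,0,0],[0,0,0],[0,0,0],[0,0,0],[0,0,0]]' --hand '[0,0,0,0,0]'

```text
clock: 15.4
eef_pos: [557.6, -19.1, 161.2]
eef_rot: [3.141, -0.002, 0.27]
wrist_force: [6.5, 1.2, 1.4]
finger_gap: 0.4
finger_force: 2.4
```

move_arm --dp '[[-7.4,-2,-9],[-6.4,-1.7,-9.7],[-5.5,-1.5,-10.4],[-2.2,-0.6,-5.4],[-2.2,-0.6,-5.4]]' --rotation '[[0,0,0],[0,0,0],[0,0,0],[0,0,0],[0,0,0]]' --hand '[0,0,0,0,0]'

```text
clock: 16.02
eef_pos: [533.7, -25.6, 120.8]
eef_rot: [3.141, -0.0, 0.27]
wrist_force: [2.8, -0.8, 3.7]
finger_gap: 0.6
finger_force: 2.5
```

move_arm --dp '[[-1.7,-0.5,-5],[-1.5,-0.4,-5],[-0.8,-0.2,-3],[-0.5,-0.1,-2],[-0.3,0,-1.3],[-0.2,0,-1.3]]' --rotation '[[0,0,0],[0,0,0],[0,0,0],[0,0,0],[0,0,0],[0,0,0]]' --hand '[0,0,0,0,0,0]'

```text
clock: 16.77
eef_pos: [528.7, -26.8, 103.3]
eef_rot: [3.141, -0.0, 0.27]
wrist_force: [2.9, -1.0, 4.8]
finger_gap: 0.6
finger_force: 2.7
```

move_arm --dp '[[-0.2,0,-1.3],[-0.2,0,-1.3],[-0.2,0,-1.3],[-0.2,0,-1.3]]' --rotation '[[0,0,0],[0,0,0],[0,0,0],[0,0,0]]' --hand '[0,0,0,0]'

```text
clock: 17.27
eef_pos: [527.9, -26.9, 98.2]
eef_rot: [3.141, 0.0, 0.27]
wrist_force: [2.4, -3.3, 5.3]
finger_gap: 0.5
finger_force: 3.1
```

move_arm --dp '[[0,0,-1.3],[0,0,-1.3],[0,0,-1.3],[0,0,-1.3]]' --rotation '[[0,0,0],[0,0,0],[0,0,0],[0,0,0]]' --hand '[0,0,0,0]'

```text
clock: 17.77
eef_pos: [527.4, -27.0, 92.8]
eef_rot: [3.141, 0.001, 0.27]
wrist_force: [-0.6, -4.1, 7.1]
finger_gap: 0.5
finger_force: 3.6
```

move_arm --dp '[[0,0,-1.2],[0,0,-1.2],[0,0,-1.2]]' --rotation '[[0,0,0],[0,0,0],[0,0,0]]' --hand '[0,0,0]'

```text
clock: 18.15
eef_pos: [527.1, -27.1, 89.2]
eef_rot: [3.141, 0.002, 0.27]
wrist_force: [-2.5, -5.0, 7.1]
finger_gap: 0.6
finger_force: 3.9
```

move_arm --dp '[[0,0,-1.2],[0,0,-1.2],[0,0,-1.2]]' --rotation '[[0,0,0],[0,0,0],[0,0,0]]' --hand '[0,0,0]'

```text
clock: 18.52
eef_pos: [527.0, -27.0, 85.5]
eef_rot: [-3.141, 0.002, 0.27]
wrist_force: [-3.3, -4.3, 7.6]
finger_gap: 0.3
finger_force: 3.5
```

move_arm --dp '[[0,0,-1.2],[0,0,-1.2]]' --rotation '[[0,0,0],[0,0,0]]' --hand '[0,0]'

```text
clock: 18.77
eef_pos: [527.0, -26.9, 82.9]
eef_rot: [-3.141, 0.002, 0.27]
wrist_force: [-2.7, -4.4, 6.2]
finger_gap: 0.5
finger_force: 3.0
```

move_arm --dp '[[0,0,-1.2]]' --rotation '[[0,0,0]]' --hand '[0]'

```text
clock: 18.9
eef_pos: [527.0, -26.9, 81.7]
eef_rot: [-3.141, 0.002, 0.27]
wrist_force: [-3.1, -4.0, 6.1]
finger_gap: 0.2
finger_force: 2.9
```

move_arm --dp '[[0,0,-1]]' --rotation '[[0,0,0]]' --hand '[0]'

```text
clock: 19.02
eef_pos: [527.0, -26.9, 80.7]
eef_rot: [-3.141, 0.002, 0.27]
wrist_force: [-2.8, -3.5, 7.0]
finger_gap: 0.5
finger_force: 3.5
```

move_arm --dp '[[0,0,-0.7]]' --rotation '[[0,0,0]]' --hand '[0]'

```text
clock: 19.15
eef_pos: [527.0, -26.9, 80.0]
eef_rot: [-3.141, 0.002, 0.27]
wrist_force: [-2.6, -3.6, 6.5]
finger_gap: 0.7
finger_force: 3.5
```

move_arm --dp '[[0,0,-0.7]]' --rotation '[[0,0,0]]' --hand '[0]'

```text
clock: 19.27
eef_pos: [527.0, -26.9, 79.6]
eef_rot: [-3.141, 0.002, 0.27]
wrist_force: [-4.7, -2.8, 13.6]
finger_gap: 0.5
finger_force: 6.6
```

move_arm --dp '[[0,0,-0.6]]' --rotation '[[0,0,0]]' --hand '[0]'

```text
clock: 19.4
eef_pos: [527.1, -26.9, 79.4]
eef_rot: [-3.141, 0.002, 0.27]
wrist_force: [-7.7, -3.0, 17.4]
finger_gap: 0.2
finger_force: 9.0
```

The lid is at the stop, so I let go upwards.

move_arm --dp '[[0,0,2],[0,0,3],[0,0,5],[0,0,15],[0,0,40],[0,0,50],[0,0,40]]' --rotation '[[0,0,0],[0,0,0],[0,0,0],[0,0,0],[0,0,0],[0,0,0],[0,0,0]]' --hand '[0,0,0,0,0,0,0]'

```text
clock: 20.27
eef_pos: [527.6, -26.4, 236.6]
eef_rot: [3.142, -0.001, 0.27]
wrist_force: [-0.1, -0.2, -0.7]
finger_gap: 0.4
finger_force: 0.0
```

move_arm --dp '[[-40,-30,0],[-40,-40,0],[-30,-40,0],[-20,-40,0],[-10,-40,0],[0,-30,0],[0,0,0],[0,0,0]]' --rotation '[[0,0,0],[0,0,0],[0,0,0],[0,0,0],[0,0,0],[0,0,0],[0,0,0],[0,0,0]]' --hand '[0,0,0,0,0,0,0,0]'

```text
clock: 21.28
eef_pos: [387.8, -246.0, 234.3]
eef_rot: [-3.141, 0.0, 0.27]
wrist_force: [0.6, 0.9, 0.5]
finger_gap: 0.3
finger_force: 0.0
```

```bash
python3 - <<'E'
from h import *
a=camera("top")["image"]; b=camera("scene")["image"]
save("t6",cv2.convertScaleAbs(np.hstack([cv2.resize(a[120:380,80:540],(400,226)),cv2.resize(b[120:400,140:560],(400,226),interpolation=cv2.INTER_AREA)]),alpha=1.5))
E
```

```text
(no output)
```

View pics/t6.png

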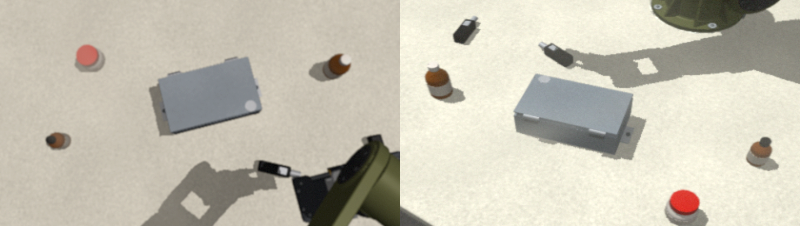

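The lid is down and latched about 1.8 s after I let go. The bottles and jar stand where they were, and the arm touches nothing. Handing in.

```bash
python3 -c "
from cell import manip
print(manip.sign_off())"
```

```text
the job is handed in; nothing more can be done
None
```

The smallest igniter is in the grey case with the lid latched shut, the bottles and jar were not moved, and the highest force I read on the lid was about 19 N, against the 20 N limit; the job was handed in at about 21 s.

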